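# Open up the food slicer for wiping down

### The job

Open up the switched-off food slicer for wiping: first turn its thickness dial clockwise to the stop, so that the gauge plate closes up to the blade edge and frees the carriage lock. Then pull the lock tab fully out, away from the carriage, and draw the carriage by its upright grip all the way towards you to its stop. Do not touch the blade, and leave the things round the slicer where they are.

Things in the scene. Friction and masses are not known exactly. Their poses are not given: they have to be found in the camera images.
- slicer: White food slicer, fixed by suction feet. Origin on the worktop under the blade's face; x points away from the robot along the blade (within 17 degrees of world x), y to the machine's left, z up. In mm: base x -190..170, y -165..110, 36 high; motor housing x -158..160, y 26..106, 118 high (168 at x -2..152); gauge plate x -165..-14, y 0..22, 150 high.
- dial_grip (a point): Black thickness dial on a round pod, near left (slicer x -115, y 66 mm). Point on its upright axis, 188 mm above the worktop, 10 mm below the top of the grip: a bar 14 mm thick, 52 mm long, 28 mm high, on a 60 mm disc whose top is 170 mm above the worktop. The frame turns with the dial: bar along its y axis (white line at the +y end), z up.
- thickness_dial (a joint): Dial angle, rad, growing clockwise seen from above: 0 = plate open (bar across the machine), 1.571 = closed stop (bar along the machine, white line away from the robot). Starts at 0 to 0.6. Stiff (0.06 N m), stays where left. Its cam moves the gauge plate 14 mm, flush with the blade when closed. Interlock: below about 1.35 rad the lock tab cannot be pulled.
- lock_tab (a point): Lock slide: flat steel bolt with an upright black tab, right side of the base. Point: middle of the tab's top, 84 mm above the worktop (slicer x -95, y -145 mm when locked). Tab 22 mm along slicer x, 12 mm along y, free from 50 to 84 mm up; bolt and strap on its carriage side reach 52 mm up, the guides beside it 43 mm. Frame parallel to the slicer's.
- lock_slide (a joint): Lock slide travel, m: 0 = locked (bolt in the notch of the carriage's side rail), 0.016 = its stop, pulled fully out along the slicer's -y, away from the carriage. The carriage is free above 0.012. Rubs with 3 N, stays where left; blocked until the dial is closed.
- carriage_grip (a point): Black upright round grip on a bracket on the near side of the fence (92 mm high) of the carriage, an aluminium tray 104 x 106 mm, top 61 mm up. Point on the grip's upright axis, 130 mm above the worktop: grip 25 mm diameter from 96 to 142 mm up, top at 147 mm, with a 36 mm collar below 94 mm. Starts at slicer x -58, y -62 mm; frame parallel to the slicer's.
- carriage (a joint): Travel of the carriage, m, along the slicer's -x (towards the robot): 0 = home beside the blade, locked; 0.09 = near stop, clear of the blade. Rubs with 2.5 N, does not spring. Wall cabinets hang 0.47 m above the worktop from about world x = 0.60 back: keep the arm in front of them.
- blade_center (a point): Centre of the round steel blade, 150 mm diameter, 3 mm thick, upright in the slicer's x-z plane, 118 mm above the worktop, with an aluminium guard round its far and upper rim up to 205 mm above the worktop.
- blade: The blade with its cover disc; the body's frame is the slicer's frame.
- mug: Small striped cup with a handle, 63 x 87 x 52 mm high, standing to the right of the slicer. Bystander. Origin at its underside.
- spoon: Steel teaspoon, 132 mm long, 9 mm high, lying to the right of the cup. Bystander. Origin at its underside.
- pepper_jar: Spice jar with a dark cap, 41 mm across, 105 mm high, standing to the left of the slicer. Bystander. Origin at its underside.
- salt_shaker: Glass salt shaker with a grey top, 44 mm across, 90 mm high, left of the slicer. Bystander. Origin at its underside.
- timer: Cream wind-up kitchen timer, 67 mm across, 50 mm high, on the worktop to the right. Bystander. Origin at its underside.
- honey: Honey jar with a lid, 58 x 62 x 86 mm high, on the worktop to the right. Bystander. Origin at its underside.

How it is judged:
By the outcome, as a careful person would: the job done as asked, in the order asked, and still so for the second after the job is handed in, with the robot touching nothing.
It also fails if it takes over 66 s, if anything falls off the work surface, if the arm or the gripper's body presses on something with over 40 N, if the wrist force passes 120 N, or if a joint passes its speed limit or range.

### The arm

A 7-joint arm with a two-finger parallel gripper is mounted at the origin on a cart in front of the work surface, level with it; the furniture and walls round the work are solid. World frame = base frame: x ahead of the robot, y to its left, z up, the work surface at z = 0. Lengths are in mm, angles in rad, forces in N, time in s.
With the tool pointing down it reaches from about 400 to 750 mm from the base axis. Payload 19.5 kg.
Tool frame: the origin (TCP) lies on the centre line of the jaws, within the pads' length; the fingertips stand 11 mm ahead of it and the grasp point (between the pads) lies 8 mm behind it (manip.tcp_to_tips is the distance from the TCP to the fingertips, in mm); z points along the fingers, y is the line along which they close (so a half turn about z gives the same grasp; the last joint's range is limited). The gripper opens to 85 mm and grips with 20 to 120 N. Pads are 22 mm wide; open, the fingers measure 114 mm over their backs; the gripper's body (76 mm by 85 mm) begins 54 mm behind the grasp point. The pads swing forward as they close: fully open they stand 13 mm farther back than shut.
Start: joints at [-1.186, 0.707, -0.028, 1.485, 0.022, 0.951, -0.075], TCP at [238.01, 523.395, 202.568] pointing down, gripper open.
Joint ranges: [-2.71, 2.71], [-0.32, 2.16], [-1.57, 1.52], [0, 2.45], [-1.46, 4.6], [0, 2.02], [-2.83, 2.83]. Speed limits (rad/s): [1.89, 1.89, 2.57, 2.57, 3.01, 3.01, 3.01].

### API

Orientations are given as [roll, pitch, yaw] about the fixed x, y, z axes, in that order (R = Rz(yaw) Ry(pitch) Rx(roll)).
In Python, from workcell import manip gives the robot as it stands.
- The arm moves only by the shell command python3 steer.py 'ROWS'. ROWS is a JSON list of rows, 1 to 20 of them, each of 7 numbers: dx, dy, dz in shares of the most that a row can go, 1 being 50 mm, then a rotation vector rx, ry, rz in units of 0.2 rad, then the opening from 0.0 (shut) to 1.0 (fully open); each row shifts and turns the commanded pose from where the row before left it, along the tool's axes as they then stand; what a row does not reach is not made up. A row lasts 1/10 s, in which the tool goes at most 50 mm and 0.15 rad, less where a joint would pass 70% of its speed; a pose out of reach is approached as far as the arm can. The fingers move at their own pace and stop on an object; the grip force is fixed at half the most. Time passes only in rows, so rows that do not move let the fingers close. It prints the time, the measured TCP pose, the force, the opening and the grip force at its end. Input that does not fit is refused with a message, and nothing moves.
- manip.get_state(): the state, without advancing time (a new reading comes with each control period).
- manip.capture(name): name is "scene" or "top" or "wrist"; returns (picture, depth): 480x640x3 uint8, red, green, blue; 480x640 float32, mm along the optical axis (not along the pixel's ray), 0 where there is no reading.
- manip.get_calibration(name): a dict with "camera_matrix" (3x3 intrinsics, pixels), "dist_coeffs" ([k1, k2, p1, p2, k3] as OpenCV has them; the pictures are not rectified), "rvec" (rotation vector, rad) and "tvec" (3), from world to camera coordinates, as OpenCV has them. Camera axes: x right, y down, z forward; pixel columns grow to the right and rows downward; lengths in mm; the calibration is good to about 2 mm. A picture is of the moment at which its call begins: read the wrist's pose just before it. get_calibration takes no time and is no camera call; for the wrist camera it gives the pose at the moment of the call.
- manip.finish_job(): hands the job in; it is judged then, once.
The state is a dict: "clock": time; "qpos": joint angles; "qvel": joint speeds; "joint_torque": joint torques, N m; "tcp_pos": TCP position; "ee_rot": TCP orientation; "contact_force": force on the tool from outside, world axes, zero at the start; "ft_torque": the same for the moment, N m; "opening": opening from 0.0 (shut) to 1.0 (fully open); "grip_force": force on a finger pad.
Only numpy, scipy, OpenCV 4.12 (cv2) and the standard library are available. Lean on these libraries where they do the work, as an engineer would, in place of code of your own. Each camera call takes 0.05 s, during which the arm holds its last target. There are 200 camera calls.

## Working session

There is one attempt and no reset: what is moved stays moved. The work goes in short steps, Python scripts to look and compute and a shell command to move; the robot and the scene stay as the last step left them, time stands still between calls to the robot, and variables do not carry over. Pictures are saved under pics/ and viewed, at most 10 in all, crops included, and the job is handed in when it is done.

```bash
ls; mkdir -p pics
python3 - <<'E'
from workcell import manip
import cv2
print(manip.get_state())
for n in("scene","top"):
    im,d=manip.capture(n); cv2.imwrite(f"pics/{n}1.png",im[:,:,::-1])
    import numpy as np; np.savez(f"{n}1.npz",im=im,d=d)
    c=manip.get_calibration(n); print(n,c)
E
```

```text
pics
steer.py
workcell.py
{'clock': 0.0, 'qpos': array([-1.18568295,  0.70710212, -0.02760814,  1.48502217,  0.02198965,
        0.95092467, -0.07549906]), 'qvel': array([-3.42867309e-05,  2.93828955e-04,  1.27094085e-03, -1.21380528e-03,
        1.68774105e-03, -1.27548422e-03, -5.67248697e-07]), 'joint_torque': array([ 1.43837851e-04, -8.83226681e+01,  1.23466652e+00, -2.36176711e+01,
        1.69726816e-02,  6.45967608e-03, -3.98452198e-05]), 'tcp_pos': array([237.90711855, 523.12504516, 202.12261785]), 'ee_rot': array([-3.14043913e+00,  3.65674326e-05,  2.71476802e+00]), 'contact_force': array([-1.2117739 , -0.72809567, -0.01786163]), 'ft_torque': array([-0.029712  ,  0.00461911,  0.0784081 ]), 'grip_force': 0.0, 'opening': 1.0002902309497346}
scene {'camera_matrix': array([[448.07700657,   0.        , 314.80103993],
       [  0.        , 448.07700657, 228.3018862 ],
       [  0.        ,   0.        ,   1.        ]]), 'dist_coeffs': array([-0.09652184,  0.        ,  0.        ,  0.        ,  0.        ]), 'rvec': array([ 0.61499542, -2.59784795,  1.23347116]), 'tvec': array([ 453.90440198,  273.60963613, 1230.86099406])}
top {'camera_matrix': array([[509.78475229,   0.        , 317.02737986],
       [  0.        , 509.78475229, 237.81563924],
       [  0.        ,   0.        ,   1.        ]]), 'dist_coeffs': array([0.04838339, 0.        , 0.        , 0.        , 0.        ]), 'rvec': array([ 2.15534099, -2.12046467,  0.18620213]), 'tvec': array([ -44.61858558,  548.21990525, 1508.92014526])}
```

View pics/scene1.png

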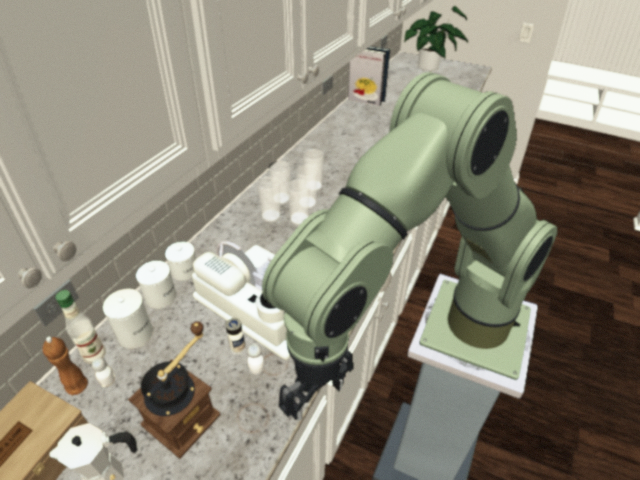

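View pics/top1.png

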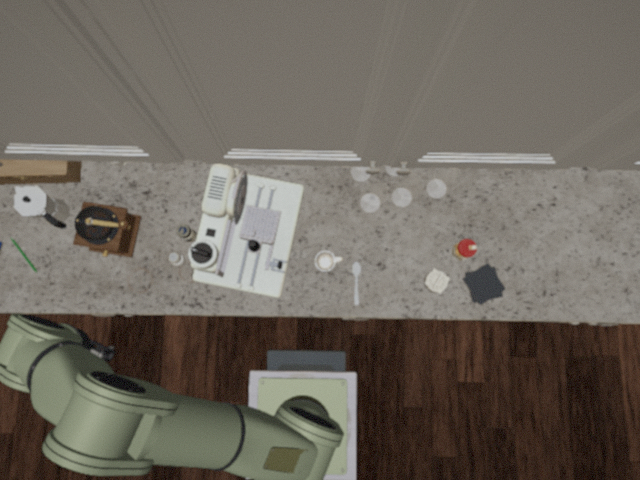

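The top view shows the slicer rotated slightly: dial at about (203,252), grip at (254,246), lock tab at (278,264). The cup is at (325,261) and the jars are at (186,232) and (176,258). In the scene view the arm hides the slicer's near end.

```bash
cat > h.py <<'E'
import numpy as np,cv2
def ray(c,px):
    K,D=c["camera_matrix"],c["dist_coeffs"]; R=cv2.Rodrigues(np.array(c["rvec"]))[0]; t=np.array(c["tvec"])
    p=cv2.undistortPoints(np.array(px,float).reshape(-1,1,2),K,D).reshape(-1,2)
    d=np.c_[p,np.ones(len(p))]@R
    return -R.T@t,d
def onplane(c,px,z):
    o,d=ray(c,px); return o+d*((z-o[2])/d[:,2])[:,None]
def withdepth(c,px,dep):
    o,d=ray(c,px); return o+d*np.array(dep,float)[:,None]
E
python3 - <<'E'
from workcell import manip
from h import *
f=np.load("top1.npz"); im,d=f["im"],f["d"]; c=manip.get_calibration("top")
cv2.imwrite("pics/topcrop.png",cv2.resize(im[155:305,165:345,::-1],None,fx=4,fy=4,interpolation=cv2.INTER_CUBIC))
for n,(u,v),z in [("dial",(203,252),198),("grip",(254,246),147),("tab",(278,264),84),("blade",(240,190),200)]:
    print(n,onplane(c,[(u,v)],z).round(),withdepth(c,[(u,v)],[d[v,u]]).round())
# white base contour: pixels whose depth height is 30..42
vv,uu=np.mgrid[155:305,165:345]; P=withdepth(c,np.c_[uu.ravel(),vv.ravel()],d[155:305,165:345].ravel())
hs=P[:,2]; m=(hs>28)&(hs<45)&(im[155:305,165:345].reshape(-1,3).min(1)>140)
r=cv2.minAreaRect(P[m][:,:2].astype(np.float32)); print(r,cv2.boxPoints(r).round())
E
```

```text
dial [[479. 275. 198.]] [[479. 275. 199.]]
grip [[505. 143. 147.]] [[506. 144. 144.]]
tab [[462.  78.  84.]] [[462.  78.  85.]]
blade [[654. 181. 200.]] [[663. 187. 165.]]
((518.6973266601562, 110.21035766601562), (395.7692565917969, 433.18585205078125), 53.418338775634766) [[ 227.   80.]
 [ 575. -178.]
 [ 811.  140.]
 [ 463.  398.]]
```

View pics/topcrop.png

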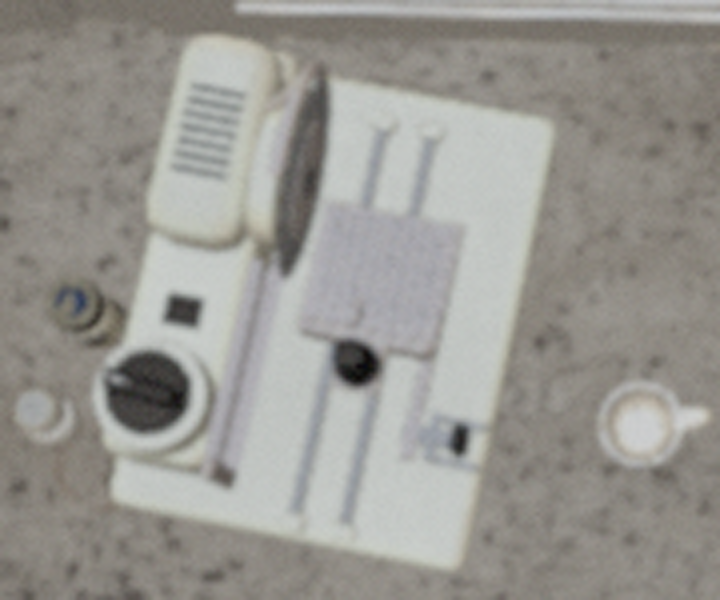

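The crop shows the dial centred at crop (150,392) with its white line at the left (118,378). The grip is at (355,362) and the tab at (459,440). The base corners are (112,500), (462,570) and (553,122).

Run:
```python
from workcell import manip
from h import *
c=manip.get_calibration("top")
P=lambda u,v,z: onplane(c,[(u/4+165-.375,v/4+155-.375)],z)[0]
nl,nr,fr=P(112,500,36),P(462,570,36),P(553,122,36)
print(nl,nr,fr)
print("yaw",np.degrees(np.arctan2(*(fr-nr)[[1,0]])),np.degrees(np.arctan2(*(nl-nr)[[1,0]]))-90)
d,g,t=P(150,392,172),P(355,359,147),P(459,438,84)
print(d,g,t)
S=np.array([[-115,66],[-58,-62],[-95,-145],[-190,-165],[170,-165],[-190,110.]]);W=np.array([d,g,t,nr,fr,nl])[:,:2]
A=S-S.mean(0);B=W-W.mean(0); a=np.arctan2((A[:,0]*B[:,1]-A[:,1]*B[:,0]).sum(),(A*B).sum())
R=np.array([[np.cos(a),-np.sin(a)],[np.sin(a),np.cos(a)]]); o=W.mean(0)-R@S.mean(0)
print("fit",np.degrees(a),o,"res",(W-S@R.T-o).round(1).tolist())
print("pred",(S@R.T+o).round(1).tolist())
s=manip.get_state();print(s['tcp_pos'],s['ee_rot']); print(cv2.Rodrigues(manip.get_calibration("wrist")["rvec"])[0].round(2), ray(manip.get_calibration("wrist"),[(320,240)])[0])
```

```text
[416.46957843 336.9411203   36.        ] [367.87395716  72.37720059  36.        ] [716.52216407  11.03655591  36.        ]
yaw -9.97841177217492 -10.408182321227557
[480.62069705 283.05619946 172.        ] [509.94157498 145.24100223 147.        ] [462.01255253  74.23250462  84.        ]
fit -10.141368094955613 [581.2560628  199.01323075] res [[0.9, -1.2], [-3.3, -3.0], [-0.2, 1.2], [2.7, 2.3], [-3.0, 4.4], [2.9, -3.8]]
pred [[479.7, 284.2], [513.2, 148.2], [462.2, 73.0], [365.2, 70.0], [719.5, 6.7], [413.6, 340.7]]
[237.91108385 523.17108363 202.19743705] [-3.14061422e+00  1.46934883e-05  2.71476995e+00]
[[ 0.42  0.91 -0.  ]
 [ 0.88 -0.4   0.27]
 [ 0.24 -0.11 -0.96]] [176.15060424 551.39751781 375.17485415]
```
Yaw ≈ -10.14°(-0.177 rad). Dial ~ (480,284). 

Careful with the scale: shifts go in shares of 50 mm and turns go in units of 0.2 rad. That gives: -34 mm is -0.68, -10 mm is -0.2, -0.05 rad is -0.25.

```bash
python3 steer.py '[[0, 0, -0.68, 0, 0, 0, 1], [0, 0, -0.68, 0, 0, 0, 1], [-0.52, -0.2, 0, 0, 0, -0.25, 1], [-0.52, -0.2, 0, 0, 0, 0.25, 1], [-0.52, -0.2, 0, 0, 0, 0, 1], [-0.52, -0.2, 0, 0, 0, 0, 1], [-0.52, -0.2, 0, 0, 0, 0, 1], [-0.52, -0.2, 0, 0, 0, 0, 1], [-0.52, -0.2, 0, 0, 0, 0, 1], [-0.52, -0.2, 0, 0, 0, 0, 1], [-0.52, -0.2, 0, 0, 0, 0, 1], [-0.52, -0.2, 0, 0, 0, 0, 1], [-0.52, -0.2, 0, 0, 0, 0, 1], [-0.52, -0.16, 0, 0, 0, 0, 1], [0, 0, 0, 0, 0, 0, 1]]'; python3 steer.py '[[0, 0, 0, 0, 0, -0.7, 1], [0, 0, 0, 0, 0, -0.7, 1], [0, 0, 0, 0, 0, -0.7, 1], [0, 0, 0, 0, 0, -0.7, 1], [0, 0, 0, 0, 0, -0.7, 1], [0, 0, 0, 0, 0, -0.7, 1], [0, 0, 0, 0, 0, -0.7, 1], [0, 0, 0, 0, 0, -0.7, 1], [0, 0, 0, 0, 0, -0.7, 1], [0, 0, 0, 0, 0, -0.7, 1], [0, 0, 0, 0, 0, -0.7, 1], [0, 0, 0, 0, 0, 0, 1]]'
```

```bash
cat > look.py <<'E'
from workcell import manip
from h import *
import sys,pickle
n=sys.argv[1]; s=manip.get_state(); c=manip.get_calibration("wrist"); im,d=manip.capture("wrist")
cv2.imwrite(f"pics/{n}.png",im[:,:,::-1]); pickle.dump((s,c,im,d),open(n+".pkl","wb"))
print(s["clock"],s["tcp_pos"].round(1),s["ee_rot"].round(3),s["qpos"].round(2),ray(c,[(320,240)])[0].round())
E
python3 look.py w1
```

```text
clock: 1.6
tcp_pos: [476.4, 284.8, 270.2]
ee_rot: [-3.14, 0.001, 2.71]
contact_force: [-0.1, -0.2, 1.0]
opening: 0.999
grip_force: 0.0
clock: 2.8
tcp_pos: [473.8, 288.0, 270.3]
ee_rot: [3.141, -0.0, -2.025]
contact_force: [-0.3, -0.3, 0.5]
opening: 1.0
grip_force: 0.0
2.8 [473.8 288.  270.3] [ 3.141 -0.    -2.025] [-0.35  0.63 -0.49  1.43  0.31  1.15  1.8 ] [444. 227. 443.]
```

View pics/w1.png

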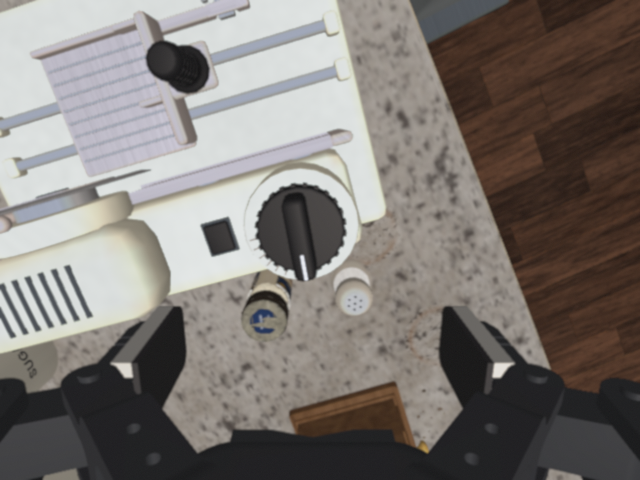

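The wrist view shows the dial disc centred near (302,227). Its bar runs from (293,198) to (307,275), with the white line at the lower end. The grip top is at (165,60), and the jars are at (265,310) and (352,292).

Run:
```python
import pickle
from h import *
s,c,im,d=pickle.load(open("w1.pkl","rb"))
# white line inside the dial
sub=im[170:290,245:360].min(2); 
dark=(im.max(2)<75).astype(np.uint8); dark[:, :245]=0; dark[:,362:]=0; dark[:172]=0; dark[290:]=0
n,l,st,ce=cv2.connectedComponentsWithStats(dark); k=1+np.argmax(st[1:,4]); cn=cv2.findContours((l==k).astype(np.uint8),0,2)[0]
cn=max(cn,key=cv2.contourArea); print("dark",cv2.minEnclosingCircle(cn),cv2.fitEllipse(cn))
w=((im.min(2)>130)).astype(np.uint8); w[:,:292]=0; w[:,318:]=0; w[:250]=0; w[282:]=0
n,l,st,ce=cv2.connectedComponentsWithStats(w); 
for i in range(1,n): 
    if st[i,4]>5: print(st[i],ce[i])
# depth-based heights
vv,uu=np.mgrid[170:290,240:365]; P=withdepth(c,np.c_[uu.ravel(),vv.ravel()],d[170:290,240:365].ravel())
m=(P[:,2]>190)&(P[:,2]<206); Q=P[m]; print("bar pts",m.sum(),Q.mean(0),np.median(Q[:,2]))
r=cv2.minAreaRect(Q[:,:2].astype(np.float32)); print(r)
ev,V=np.linalg.eigh(np.cov(Q[:,:2].T)); print("dir",np.degrees(np.arctan2(V[1,1],V[0,1])),ev**.5)
m=(P[:,2]>165)&(P[:,2]<206); print("disc",cv2.minEnclosingCircle(P[m][:,:2].astype(np.float32)),np.median(P[(P[:,2]>165)&(P[:,2]<176)][:,2]))
cv2.imwrite("pics/w1c.png",cv2.resize(im[170:290,240:365,::-1],None,fx=4,fy=4,interpolation=2))
```

```text
dark ((299.3025817871094, 231.8310089111328), 48.244564056396484) ((300.29412841796875, 227.97254943847656), (85.5013198852539, 88.76069641113281), 178.24966430664062)
[300 255  18  27 158] [306.12025316 269.85443038]
[292 270   5  12  36] [293.41666667 276.36111111]
bar pts 1951 [479.95243713 284.33575252 198.71011113] 199.11464678008718
((480.7777404785156, 285.90081787109375), (51.898895263671875, 14.1248779296875), 73.44278717041016)
dir 73.57024613894191 [ 3.99130512 14.6287196 ]
disc ((481.1199951171875, 286.0783386230469), 30.853755950927734) 171.50615709422044
```

View pics/w1c.png

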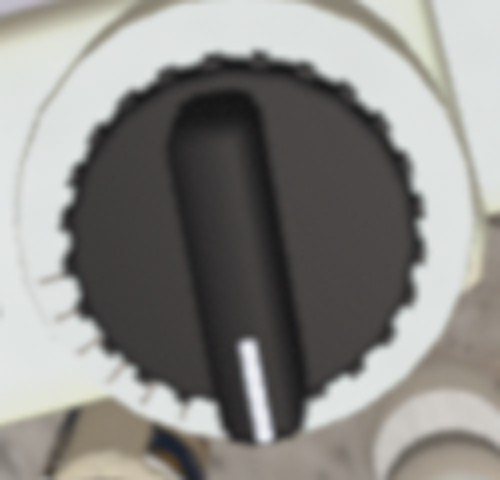

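The crop confirms the bar direction: the white end is at the lower right (262,430), so the dial stands at about 0.11 rad.

In the tool's units: 20 mm is 0.4, -3.7 mm is -0.074, -0.083 rad is -0.415.

```bash
python3 steer.py '[[0, -0.074, 0, 0, 0, -0.415, 1], [0, -0.074, 0, 0, 0, -0.415, 1], [0, 0, 0.4, 0, 0, 0, 1], [0, 0, 0, 0, 0, 0, 1], [0, 0, 0, 0, 0, 0, 1]]'
```

```text
clock: 3.35
tcp_pos: [480.7, 285.1, 250.9]
ee_rot: [3.141, -0.0, -1.865]
contact_force: [0.0, 0.3, 0.9]
opening: 1.004
grip_force: 0.0
```

In the tool's units: -0.5 mm is -0.01, 16 mm is 0.32.

```bash
python3 steer.py '[[0, 0, 0.32, 0, 0, 0, 0.7], [-0.01, 0, 0.32, 0, 0, 0, 0.7], [-0.008, 0, 0.32, 0, 0, 0, 0.7], [0, 0, 0.2, 0, 0, 0, 0.7], [0, 0, 0.12, 0, 0, 0, 0.7], [0, 0, 0, 0, 0, 0, 0.7], [0, 0, 0, 0, 0, 0, 0.0], [0, 0, 0, 0, 0, 0, 0.0], [0, 0, 0, 0, 0, 0, 0.0], [0, 0, 0, 0, 0, 0, 0.0], [0, 0, 0, 0, 0, 0, 0.0], [0, 0, 0, 0, 0, 0, 0.0], [0, 0, 0, 0, 0, 0, 0.0], [0, 0, 0, 0, 0, 0, 0.0]]'
```

```text
clock: 4.75
tcp_pos: [481.2, 285.7, 186.6]
ee_rot: [3.142, -0.0, -1.862]
contact_force: [0.1, -0.2, -0.2]
opening: -0.002
grip_force: 0.0
```

```bash
python3 look.py w2; python3 -c "
from workcell import manip;print(manip.tcp_to_tips, manip.get_state()['opening'],manip.get_state()['grip_force'])"
```

```text
4.75 [481.2 285.7 186.6] [ 3.142 -0.    -1.862] [-0.34  0.74 -0.5   1.56  0.41  0.95  1.88] [461. 221. 360.]
11.0 -0.0021335448290622804 0.0
```

View pics/w2.png

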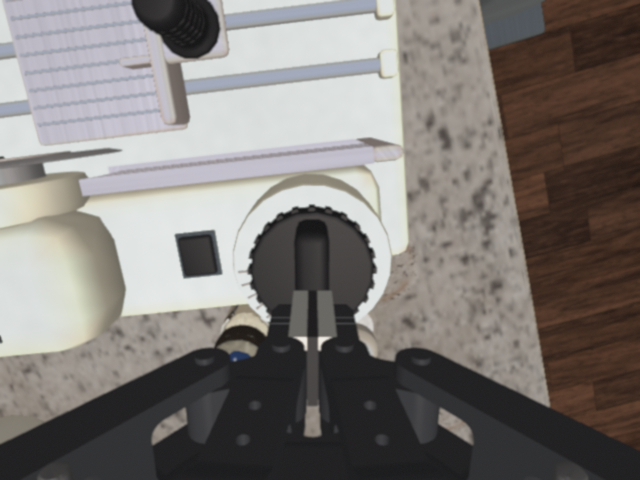

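The fingers are shut together at (312,300), past the visible bar, which spans rows 220–290. So they missed the bar. I'll measure the tips in 3D.

Run:
```python
import pickle
from h import *
s,c,im,d=pickle.load(open("w2.pkl","rb"))
px=[(312,225),(312,235),(312,250),(312,270),(312,285),(300,295),(325,295),(300,310),(325,310),(300,330),(325,330),(285,340),(280,250),(345,250)]
for p,q in zip(px,withdepth(c,px,[d[v,u] for u,v in px]).round(1)): print(p,q)
```

```text
(312, 225) [473.5 261.2 185.8]
(312, 235) [473.8 262.2 198.1]
(312, 250) [475.4 267.5 199.8]
(312, 270) [477.7 275.1 200.9]
(312, 285) [479.7 281.6 199.5]
(300, 295) [481.6 274.1 225.5]
(325, 295) [473.6 276.6 225.2]
(300, 310) [481.3 274.2 237.3]
(325, 310) [473.8 276.3 237.7]
(300, 330) [481.1 274.7 249.6]
(325, 330) [474.3 276.7 249.8]
(285, 340) [483.6 270.7 261.2]
(280, 250) [491.9 271.4 171.8]
(345, 250) [463.4 280.4 170.8]
```

Run:
```python
import pickle
from h import *
for f in("w1","w2"):
    s,c,im,d=pickle.load(open(f+".pkl","rb"))
    vv,uu=np.mgrid[0:480,0:640]; ok=(d>20).ravel()
    P=withdepth(c,np.c_[uu.ravel(),vv.ravel()],d.ravel())
    T=cv2.Rodrigues(np.array([0,0,0.]))[0]
    y=s["ee_rot"][2]; q=P-s["tcp_pos"]; tx=q[:,0]*np.cos(y)+q[:,1]*np.sin(y); ty=q[:,0]*np.sin(y)-q[:,1]*np.cos(y); tz=-q[:,2]
    m=ok&(abs(tx)<14)&(abs(ty)<60)&(tz<8)
    print(f,m.sum(),np.percentile(tz[m],[50,90,99,100]) if m.any() else "", "depth range",d[d>0].min(), (d==0).sum())
    for lo in range(-80,20,8):
        k=ok&(abs(tx)<14)&(tz>=lo)&(tz<lo+8)&(abs(ty)<62)
        if k.any(): print(lo,k.sum(),"ty",ty[k].min().round(),ty[k].max().round(),"tx",tx[k].min().round(),tx[k].max().round())
```

```text
w1 33245 [-95.65609449 -59.99322044 -46.66800256 -41.74299211] depth range 57.918556 1254
-80 2072 ty -56.0 56.0 tx -7.0 12.0
-72 2594 ty -56.0 57.0 tx -11.0 12.0
-64 2212 ty -56.0 57.0 tx -11.0 12.0
-56 1747 ty -56.0 57.0 tx -12.0 12.0
-48 531 ty -49.0 49.0 tx -12.0 11.0
w2 51626 [-96.65739963 -68.46191525 -12.76376735  -7.16790786] depth range 57.944023 1201
-80 3626 ty -34.0 34.0 tx -12.0 14.0
-72 1500 ty -21.0 20.0 tx -12.0 13.0
-64 860 ty -13.0 14.0 tx 6.0 12.0
-56 967 ty -13.0 14.0 tx 6.0 12.0
-48 829 ty -13.0 14.0 tx 6.0 12.0
-40 380 ty -12.0 13.0 tx 6.0 12.0
-16 966 ty -7.0 7.0 tx 1.0 14.0
-8 2 ty 7.0 7.0 tx 4.0 14.0
8 4416 ty -30.0 30.0 tx -14.0 14.0
16 457 ty -30.0 31.0 tx -14.0 14.0
```

By depth, the real fingertips stand about 35 mm behind the reported TCP instead of 11 mm ahead of it. They closed above the bar, at about z 222. I'll reopen, go 43 mm lower in guarded steps and try again.

In the tool's units: 8 mm is 0.16.

```bash
python3 steer.py '[[0, 0, 0, 0, 0, 0, 0.6], [0, 0, 0, 0, 0, 0, 0.6], [0, 0, 0, 0, 0, 0, 0.6], [0, 0, 0, 0, 0, 0, 0.6], [0, 0, 0, 0, 0, 0, 0.6], [0, 0, 0.16, 0, 0, 0, 0.6], [0, 0, 0.16, 0, 0, 0, 0.6], [0, 0, 0.16, 0, 0, 0, 0.6], [0, 0, 0, 0, 0, 0, 0.6]]'; python3 steer.py '[[0, 0, 0.12, 0, 0, 0, 0.6], [0, 0, 0.12, 0, 0, 0, 0.6], [0, 0, 0.08, 0, 0, 0, 0.6], [0, 0, 0.06, 0, 0, 0, 0.6], [0, 0, 0, 0, 0, 0, 0.6]]'; python3 steer.py '[[0, 0, 0, 0, 0, 0, 0.0], [0, 0, 0, 0, 0, 0, 0.0], [0, 0, 0, 0, 0, 0, 0.0], [0, 0, 0, 0, 0, 0, 0.0], [0, 0, 0, 0, 0, 0, 0.0], [0, 0, 0, 0, 0, 0, 0.0]]'
```

```text
clock: 5.7
tcp_pos: [480.7, 285.4, 161.3]
ee_rot: [3.14, -0.002, -1.862]
contact_force: [0.7, -0.2, -0.1]
opening: 0.6
grip_force: 0.0
clock: 6.2
tcp_pos: [481.0, 285.6, 143.2]
ee_rot: [3.141, -0.0, -1.862]
contact_force: [1.2, -0.3, 0.4]
opening: 0.6
grip_force: 0.0
clock: 6.8
tcp_pos: [481.4, 285.7, 143.9]
ee_rot: [-3.141, 0.0, -1.863]
contact_force: [0.3, -0.3, 5.9]
opening: 0.156
grip_force: 60.1
```

```bash
python3 steer.py '[[0, 0, 0, 0, 0, 0.5, 0], [0, 0, 0, 0, 0, 0.5, 0], [0, 0, 0, 0, 0, 0.5, 0], [0, 0, 0, 0, 0, 0.5, 0], [0, 0, 0, 0, 0, 0.5, 0], [0, 0, 0, 0, 0, 0.5, 0], [0, 0, 0, 0, 0, 0.5, 0], [0, 0, 0, 0, 0, 0, 0]]'; python3 steer.py '[[0, 0, 0, 0, 0, 0.5, 0], [0, 0, 0, 0, 0, 0.5, 0], [0, 0, 0, 0, 0, 0.5, 0], [0, 0, 0, 0, 0, 0.5, 0], [0, 0, 0, 0, 0, 0.5, 0], [0, 0, 0, 0, 0, 0.5, 0], [0, 0, 0, 0, 0, 0.5, 0], [0, 0, 0, 0, 0, 0, 0]]'; python3 -c "
from workcell import manip;s=manip.get_state();print(s['ft_torque'],s['ee_rot'],s['qpos'].round(2))"
```

```text
clock: 7.6
tcp_pos: [482.0, 286.3, 143.9]
ee_rot: [-3.141, 0.002, -2.566]
contact_force: [6.7, 1.3, -1.7]
opening: 0.153
grip_force: 59.9
clock: 8.4
tcp_pos: [481.6, 286.1, 143.8]
ee_rot: [3.141, 0.001, 3.019]
contact_force: [2.8, 1.2, 0.1]
opening: 0.147
grip_force: 61.3
[ 0.30743291 -1.13984143 -0.08113638] [3.14105537e+00 1.18680053e-03 3.01913467e+00] [-0.56  0.76 -0.06  1.62  0.06  0.77  0.79]
```

```bash
for i in 1; do python3 steer.py '[[0, 0, 0, 0, 0, 0.2, 0], [0, 0, 0, 0, 0, 0.15, 0], [0, 0, 0, 0, 0, 0.15, 0], [0, 0, 0, 0, 0, 0, 0], [0, 0, 0, 0, 0, 0, 0]]'; done; python3 -c "
from workcell import manip;s=manip.get_state();print(s['ft_torque'],s['ee_rot'],s['qpos'].round(2))"
```

```text
clock: 8.9
tcp_pos: [481.6, 286.0, 143.8]
ee_rot: [3.141, 0.001, 2.922]
contact_force: [4.7, 2.1, 2.2]
opening: 0.153
grip_force: 64.1
[ 0.67572168 -1.53367112  1.14528422] [3.14092898e+00 9.85467792e-04 2.92207867e+00] [-0.57  0.76 -0.04  1.62  0.04  0.76  0.72]
```

In the tool's units: -10 mm is -0.2, -20 mm is -0.4, -0.045 rad is -0.225.

```bash
python3 steer.py '[[0, 0, 0, 0, 0, 0, 0.6], [0, 0, 0, 0, 0, 0, 0.6], [0, 0, 0, 0, 0, 0, 0.6], [0, 0, 0, 0, 0, 0, 0.6], [0, 0, -0.2, 0, 0, 0, 0.6], [0, 0, -0.4, 0, 0, 0, 0.6], [0, 0, -0.4, 0, 0, 0, 0.6], [0, 0, -0.4, 0, 0, 0, 0.6], [0, 0, -0.4, 0, 0, -0.225, 0.6], [0, 0, -0.4, 0, 0, 0, 0.6], [0, 0, 0, 0, 0, 0, 0.6]]'; python3 look.py w3
python3 - <<'E'
import pickle
from h import *
s,c,im,d=pickle.load(open("w3.pkl","rb"))
vv,uu=np.mgrid[0:480,0:640];P=withdepth(c,np.c_[uu.ravel(),vv.ravel()],d.ravel())
near=np.hypot(P[:,0]-481,P[:,1]-286)<34
Q=P[near&(P[:,2]>190)&(P[:,2]<206)]; print("bar",len(Q),cv2.minAreaRect(Q[:,:2].astype(np.float32)))
ev,V=np.linalg.eigh(np.cov(Q[:,:2].T)); print("dir",np.degrees(np.arctan2(V[1,1],V[0,1])))
E
```

```text
clock: 10.0
tcp_pos: [481.8, 286.1, 256.5]
ee_rot: [3.139, 0.003, 2.966]
contact_force: [0.0, 0.1, 0.1]
opening: 0.603
grip_force: 0.0
10.0 [481.8 286.1 256.5] [3.139e+00 3.000e-03 2.966e+00] [-0.57  0.62 -0.05  1.45  0.03  1.06  0.77] [414. 298. 429.]
bar 2148 ((480.878173828125, 286.36163330078125), (13.79534912109375, 52.10722351074219), 79.54745483398438)
dir 169.34342586303617
```

View pics/w3.png

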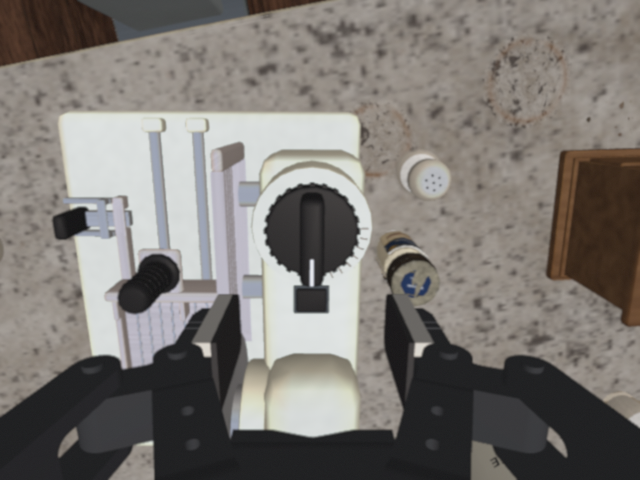

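The dial bar now points along the machine, white line away from the robot at (312,270), so it is closed. The tab is at (70,222) and the grip top at (137,297). Next I'll look again from above the tab.

In the tool's units: -18.1 mm is -0.362, -1.5 mm is -0.03.

```bash
python3 steer.py '[[-0.03, -0.362, 0, 0, 0, 0, 0.6], [-0.03, -0.362, 0, 0, 0, 0, 0.6], [-0.03, -0.362, 0, 0, 0, 0, 0.6], [-0.03, -0.362, 0, 0, 0, 0, 0.6], [-0.03, -0.362, 0, 0, 0, 0, 0.6], [-0.03, -0.362, 0, 0, 0, 0, 0.6], [-0.03, -0.362, 0, 0, 0, 0, 0.6], [-0.03, -0.362, 0, 0, 0, 0, 0.6], [-0.03, -0.362, 0, 0, 0, 0, 0.6], [-0.03, -0.362, 0, 0, 0, 0, 0.6], [0, 0, 0, 0, 0, 0, 0.6]]'; python3 look.py w4
cat > meas.py <<'E'
import pickle,sys
from h import *
for f in sys.argv[1:]:
    s,c,im,d=pickle.load(open(f+".pkl","rb"))
    vv,uu=np.mgrid[0:480,0:640];P=withdepth(c,np.c_[uu.ravel(),vv.ravel()],d.ravel()); dark=(im.max(2)<80).ravel()
    for n,(x,y),r,lo,hi in [("tab",(460,72),35,78,92),("tab",(460,72),35,55,78),("griptop",(500,147),90,136,152),("dialbar",(481,286),34,190,206)]:
        m=dark&(np.hypot(P[:,0]-x,P[:,1]-y)<r)&(P[:,2]>lo)&(P[:,2]<hi); Q=P[m]
        if len(Q)>20:
            b=cv2.minAreaRect(Q[:,:2].astype(np.float32)); print(f,n,len(Q),"top",np.percentile(Q[:,2],[50,90]).round(1),np.round(b[0],1),np.round(b[1],1),round(b[2],1),"px",uu.ravel()[m].mean().round(),vv.ravel()[m].mean().round())
E
python3 meas.py w3 w4
```

```text
clock: 11.15
tcp_pos: [464.0, 102.7, 253.5]
ee_rot: [-3.14, -0.0, 2.963]
contact_force: [-0.1, 0.2, -0.7]
opening: 0.6
grip_force: 0.0
11.15 [464.  102.7 253.5] [-3.14  -0.     2.963] [-0.25  0.49 -0.07  1.75  0.04  0.9   1.06] [397. 115. 427.]
w3 tab 375 top [84.4 85.9] [461.3  76.5] [11.4 20.9] 78.6 px 61.0 226.0
w3 tab 367 top [67.2 76.3] [461.6  80.3] [21.5  5.6] 1.2 px 75.0 221.0
w3 griptop 975 top [147.7 149.1] [512.  151.7] [22.4 21.8] 81.2 px 136.0 296.0
w3 dialbar 1956 top [199.1 200.1] [480.9 286.4] [13.8 52.1] 79.6 px 312.0 238.0
w4 tab 357 top [84.7 86. ] [461.3  75.3] [11.7 20.7] 78.5 px 279.0 210.0
w4 tab 73 top [70.3 75.8] [457.1  79.3] [16.6  8.1] 34.2 px 283.0 198.0
w4 griptop 938 top [148.  149.2] [511.6 149.6] [21.7 23.8] 2.5 px 390.0 278.0
w4 dialbar 1536 top [196.3 199.5] [480.  281.3] [ 7.3 50.6] 81.4 px 630.0 223.0
```

View pics/w4.png

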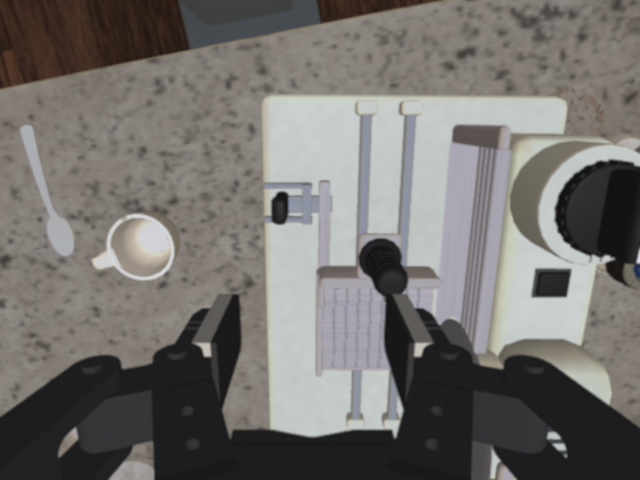

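The tab is at px (279,210), the grip top at (390,278) and the cup at (140,247). Both views agree: tab at (461.3, 75.5), 84.5 high; grip at (511.7, 150), 148 high.

```bash
python3 steer.py '[[-0.02, -0.272, 0, 0, 0, 0, 0.4], [-0.022, -0.272, 0, 0, 0, 0, 0.4], [0, 0, 0.6, 0, 0, 0, 0.4], [0, 0, 0.6, 0, 0, 0, 0.4], [0, 0, 0.6, 0, 0, 0, 0.4], [0, 0, 0.6, 0, 0, 0, 0.4], [0, 0, 0, 0, 0, 0, 0.4], [0, 0, 0, 0, 0, 0, 0.4]]'; python3 look.py w5; python3 meas.py w5
```

```text
clock: 12.0
tcp_pos: [461.6, 77.3, 134.3]
ee_rot: [-3.141, -0.0, 2.966]
contact_force: [0.5, -1.1, 0.2]
opening: 0.4
grip_force: 0.0
12.0 [461.6  77.3 134.3] [-3.141 -0.     2.966] [-0.2   0.66 -0.06  1.95  0.07  0.53  1.09] [395.  89. 307.]
w5 tab 767 top [84.8 86. ] [461.5  75.1] [12.2 21. ] 75.9 px 308.0 250.0
w5 tab 172 top [67.5 76.2] [452.5  76.4] [11.3  3.4] 85.1 px 308.0 227.0
w5 griptop 361 top [140.6 144.8] [525.1 175.3] [81.  16.2] 56.9 px 497.0 349.0
```

```bash
python3 steer.py '[[0, -0.04, 0.4, 0, 0, 0, 0.4], [0, 0, 0.4, 0, 0, 0, 0.4], [0, 0, 0.4, 0, 0, 0, 0.4], [0, 0, 0.3, 0, 0, 0, 0.4], [0, 0, 0.24, 0, 0, 0, 0.4], [0, 0, 0.2, 0, 0, 0, 0.4], [0, 0, 0.16, 0, 0, 0, 0.4], [0, 0, 0.06, 0, 0, 0, 0.4], [0, 0, 0, 0, 0, 0, 0.4]]'; python3 steer.py '[[0, 0, 0, 0, 0, 0, 0], [0, 0, 0, 0, 0, 0, 0], [0, 0, 0, 0, 0, 0, 0], [0, 0, 0, 0, 0, 0, 0], [0, 0, 0, 0, 0, 0, 0]]'
```

```text
clock: 12.95
tcp_pos: [461.3, 75.7, 25.7]
ee_rot: [-3.141, 0.0, 2.966]
contact_force: [0.6, 0.7, 0.5]
opening: 0.4
grip_force: 0.0
clock: 13.45
tcp_pos: [461.3, 75.1, 26.1]
ee_rot: [-3.141, 0.0, 2.965]
contact_force: [-1.5, -4.1, 5.0]
opening: 0.126
grip_force: 60.6
```

In the tool's units: -2 mm is -0.04, -3 mm is -0.06.

```bash
python3 steer.py '[[0, -0.06, 0, 0, 0, 0, 0], [0, -0.06, 0, 0, 0, 0, 0], [0, -0.06, 0, 0, 0, 0, 0], [0, -0.06, 0, 0, 0, 0, 0], [0, -0.06, 0, 0, 0, 0, 0], [0, -0.04, 0, 0, 0, 0, 0], [0, 0, 0, 0, 0, 0, 0], [0, 0, 0, 0, 0, 0, 0]]'
```

```text
clock: 14.25
tcp_pos: [458.5, 59.2, 26.0]
ee_rot: [3.141, 0.001, 2.966]
contact_force: [-1.4, 3.1, 8.5]
opening: 0.131
grip_force: 61.3
```

In the tool's units: -1.5 mm is -0.03, -1 mm is -0.02.

```bash
python3 steer.py '[[0, -0.03, 0, 0, 0, 0, 0], [0, -0.02, 0, 0, 0, 0, 0], [0, 0, 0, 0, 0, 0, 0], [0, 0, 0, 0, 0, 0, 0]]'; python3 steer.py '[[0, 0, 0, 0, 0, 0, 0.35], [0, 0, 0, 0, 0, 0, 0.35], [0, 0, 0, 0, 0, 0, 0.35], [0, 0, -0.3, 0, 0, 0, 0.35], [0, 0, -0.5, 0, 0, 0, 0.35], [0, 0, -0.6, 0, 0, 0, 0.4], [0, 0, -0.6, 0, 0, 0, 0.4], [0, 0, -0.6, 0, 0, 0, 0.4], [0, 0, -0.6, 0, 0, 0, 0.4], [0, 0, 0, 0, 0, 0, 0.4]]';  python3 look.py w6; sed -i 's/(460,72)/(459,62)/g' meas.py; python3 meas.py w6
```

```text
clock: 14.65
tcp_pos: [458.7, 59.0, 26.0]
ee_rot: [3.138, 0.002, 2.968]
contact_force: [1.6, 19.0, 3.8]
opening: 0.128
grip_force: 60.9
clock: 15.65
tcp_pos: [458.9, 56.4, 188.6]
ee_rot: [3.14, 0.004, 2.965]
contact_force: [0.1, 0.5, -0.8]
opening: 0.404
grip_force: 0.0
15.65 [458.9  56.4 188.6] [3.14  0.004 2.965] [-0.14  0.56 -0.08  1.9   0.07  0.67  1.13] [391.  68. 361.]
w6 tab 530 top [84.8 86.1] [458.7  58.9] [11.4 21.1] 79.6 px 315.0 224.0
w6 tab 104 top [67.9 76.1] [449.3  60.3] [11.5  2.5] 88.5 px 315.0 206.0
w6 griptop 1644 top [147.9 149.1] [511.8 148.3] [22.3 22.3] 74.8 px 491.0 314.0
```

The tab hit its stop: it moved 16.6 mm and resisted with 19 N. Now the carriage grip.

In the tool's units: 16.8 mm is 0.336, 16.4 mm is 0.328.

```bash
python3 steer.py '[[-0.12, 0.336, -0.1, 0, 0, 0, 0.5], [-0.12, 0.336, 0, 0, 0, 0, 0.5], [-0.12, 0.336, 0, 0, 0, 0, 0.5], [-0.12, 0.336, 0, 0, 0, 0, 0.5], [-0.12, 0.336, 0, 0, 0, 0, 0.5], [-0.114, 0.328, 0, 0, 0, 0, 0.5], [0, 0, 0, 0, 0, 0, 0.5], [0, 0, 0, 0, 0, 0, 0.5]]';  python3 look.py w7; python3 meas.py w7
python3 - <<'E'
import pickle
from h import *
s,c,im,d=pickle.load(open("w7.pkl","rb"))
vv,uu=np.mgrid[0:480,0:640];P=withdepth(c,np.c_[uu.ravel(),vv.ravel()],d.ravel())
y=s["ee_rot"][2]; q=P-s["tcp_pos"]; tx=q[:,0]*np.cos(y)+q[:,1]*np.sin(y); ty=q[:,0]*np.sin(y)-q[:,1]*np.cos(y); tz=-q[:,2]
for lo in range(-120,0,8):
    k=(d.ravel()>20)&(abs(tx)<45)&(tz>=lo)&(tz<lo+8)&(abs(ty)<100)
    if k.any(): print(lo,k.sum(),"ty",ty[k].min().round(),ty[k].max().round(),"tx",tx[k].min().round(),tx[k].max().round())
E
```

```text
clock: 16.5
tcp_pos: [510.1, 148.6, 189.7]
ee_rot: [-3.14, -0.001, 2.966]
contact_force: [-0.1, -0.5, 0.8]
opening: 0.502
grip_force: 0.0
16.5 [510.1 148.6 189.7] [-3.140e+00 -1.000e-03  2.966e+00] [-0.31  0.66 -0.06  1.66  0.05  0.83  1.  ] [443. 161. 363.]
w7 tab 617 top [84.7 86.1] [459.   59.4] [12.6 21.7] 80.3 px 166.0 174.0
w7 tab 323 top [66.8 75.5] [458.6  64.3] [21.3  6. ] 4.9 px 179.0 170.0
w7 griptop 1629 top [148.1 149.2] [531.  174.3] [85.3 23.6] 53.0 px 316.0 256.0
w7 dialbar 2706 top [195.9 199.2] [480.7 280.3] [ 8.9 51.1] 85.7 px 628.0 174.0
-120 10075 ty -54.0 57.0 tx 7.0 19.0
-112 14968 ty -60.0 61.0 tx -1.0 19.0
-104 8308 ty -61.0 61.0 tx -9.0 19.0
-96 10022 ty -58.0 58.0 tx -13.0 17.0
-88 9530 ty -55.0 56.0 tx -13.0 15.0
-80 2363 ty -53.0 53.0 tx 2.0 15.0
-72 2181 ty -33.0 32.0 tx -11.0 13.0
-64 1589 ty -35.0 35.0 tx -12.0 12.0
-56 1405 ty -35.0 35.0 tx -11.0 12.0
-48 1175 ty -35.0 35.0 tx -11.0 12.0
-40 577 ty -33.0 33.0 tx -11.0 12.0
-32 6 ty -21.0 22.0 tx -4.0 8.0
```

The knuckles reach ±61 mm across, which would come too close to the blade in this orientation. I'll turn the tool 1.4 rad so they lie along the machine, camera to the right.

Careful with the scale: shifts go in shares of 50 mm and turns go in units of 0.2 rad. That gives: -0.14 rad is -0.7.

```bash
python3 steer.py '[[0, 0, 0, 0, 0, -0.7, 0.6], [0, 0, 0, 0, 0, -0.7, 0.6], [0, 0, 0, 0, 0, -0.7, 0.6], [0, 0, 0, 0, 0, -0.7, 0.6], [0, 0, 0, 0, 0, -0.7, 0.6], [0, 0, 0, 0, 0, -0.7, 0.6], [0, 0, 0, 0, 0, -0.7, 0.6], [0, 0, 0, 0, 0, -0.7, 0.6], [0, 0, 0, 0, 0, -0.7, 0.6], [0, 0, 0, 0, 0, -0.7, 0.6], [0, 0, 0, 0, 0, 0, 0.6], [0, 0, 0, 0, 0, 0, 0.6]]';  python3 look.py w8; sed -i 's/(500,147),90,136/(511,149),25,136/' meas.py; python3 meas.py w8
python3 - <<'E'
import pickle
from h import *
s,c,im,d=pickle.load(open("w8.pkl","rb"))
vv,uu=np.mgrid[0:480,0:640];P=withdepth(c,np.c_[uu.ravel(),vv.ravel()],d.ravel())
a=-0.177;o=np.array([581,199.]);q=P[:,:2]-o; X=q[:,0]*np.cos(a)+q[:,1]*np.sin(a);Y=-q[:,0]*np.sin(a)+q[:,1]*np.cos(a)
m=(P[:,2]>86)&(P[:,2]<100)&(d.ravel()>20)&(abs(Y+62)<45)&(abs(X+58)<60)
print("fence/collar x",np.percentile(X[m],[1,25,50,75,99]).round(),"y",np.percentile(Y[m],[1,99]).round(),m.sum())
E
```

```text
clock: 17.75
tcp_pos: [510.4, 148.5, 190.5]
ee_rot: [3.141, -0.0, -1.922]
contact_force: [0.1, 0.3, 0.3]
opening: 0.602
grip_force: 0.0
17.75 [510.4 148.5 190.5] [ 3.141 -0.    -1.922] [-0.08  0.69 -0.49  1.65  0.39  0.9   2.07] [487.  85. 363.]
w8 tab 717 top [84.9 86.2] [459.5  59.2] [13.  21.3] 78.9 px 339.0 64.0
w8 tab 91 top [66.8 75.7] [463.2  63.4] [ 5.1 19.3] 55.8 px 333.0 76.0
w8 griptop 1621 top [148.1 149.2] [513.1 148.6] [23.  23.8] 76.3 px 306.0 253.0
fence/collar x [-77. -61. -40. -36. -31.] y [-106.  -19.] 3415
```

View pics/w8.png

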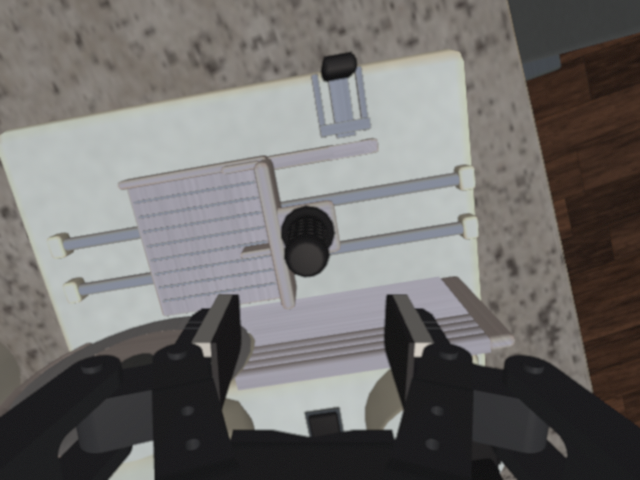

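The wrist view shows the grip top at (306,253), with the fence beside it at (270,230) and the tab pulled out at (339,64). The fingers now open along the machine.

In the tool's units: 15 mm is 0.3, 10 mm is 0.2.

```bash
python3 steer.py '[[-0.022, -0.03, 0.4, 0, 0, 0, 0.6], [0, 0, 0.4, 0, 0, 0, 0.6], [0, 0, 0.4, 0, 0, 0, 0.6], [0, 0, 0.4, 0, 0, 0, 0.6], [0, 0, 0.3, 0, 0, 0, 0.6], [0, 0, 0.2, 0, 0, 0, 0.6], [0, 0, 0.14, 0, 0, 0, 0.6], [0, 0, 0.06, 0, 0, 0, 0.6], [0, 0, 0, 0, 0, 0, 0.6]]'; python3 steer.py '[[0, 0, 0, 0, 0, 0, 0], [0, 0, 0, 0, 0, 0, 0], [0, 0, 0, 0, 0, 0, 0], [0, 0, 0, 0, 0, 0, 0], [0, 0, 0, 0, 0, 0, 0], [0, 0, 0, 0, 0, 0, 0]]'
```

```text
clock: 18.7
tcp_pos: [512.4, 149.6, 75.7]
ee_rot: [-3.142, -0.0, -1.918]
contact_force: [0.3, 0.4, -0.3]
opening: 0.602
grip_force: 0.0
clock: 19.3
tcp_pos: [512.7, 149.6, 76.3]
ee_rot: [-3.141, 0.0, -1.918]
contact_force: [-0.3, -1.1, 5.9]
opening: 0.273
grip_force: 58.5
```

In the tool's units: 1 mm is 0.02, 5.9 mm is 0.118.

```bash
python3 steer.py '[[0.014, 0.078, 0, 0, 0, 0, 0], [0.02, 0.118, 0, 0, 0, 0, 0], [0, 0, 0, 0, 0, 0, 0]]'; python3 steer.py '[[0.026, 0.158, 0, 0, 0, 0, 0], [0.026, 0.158, 0, 0, 0, 0, 0], [0.026, 0.158, 0, 0, 0, 0, 0], [0.026, 0.158, 0, 0, 0, 0, 0], [0.026, 0.158, 0, 0, 0, 0, 0], [0.026, 0.158, 0, 0, 0, 0, 0], [0.026, 0.158, 0, 0, 0, 0, 0], [0.026, 0.158, 0, 0, 0, 0, 0], [0.026, 0.158, 0, 0, 0, 0, 0], [0, 0, 0, 0, 0, 0, 0], [0, 0, 0, 0, 0, 0, 0]]'
```

```text
clock: 19.6
tcp_pos: [502.4, 151.5, 76.3]
ee_rot: [-3.141, 0.0, -1.917]
contact_force: [-2.2, -0.3, 6.2]
opening: 0.275
grip_force: 59.0
clock: 20.7
tcp_pos: [431.6, 164.6, 76.2]
ee_rot: [-3.141, 0.0, -1.917]
contact_force: [-1.6, -1.5, 10.0]
opening: 0.271
grip_force: 59.4
```

Travel so far is about 82.5 mm; I'll go on to the stop.

In the tool's units: 4 mm is 0.08, 3 mm is 0.06.

```bash
python3 steer.py '[[0.014, 0.08, 0, 0, 0, 0, 0], [0.01, 0.06, 0, 0, 0, 0, 0], [0.01, 0.06, 0, 0, 0, 0, 0], [0, 0, 0, 0, 0, 0, 0], [0, 0, 0, 0, 0, 0, 0]]'
```

```text
clock: 21.2
tcp_pos: [425.6, 165.8, 76.3]
ee_rot: [-3.136, 0.003, -1.92]
contact_force: [28.8, -8.0, -7.6]
opening: 0.276
grip_force: 60.6
```

```bash
python3 steer.py '[[0, 0, 0, 0, 0, 0, 0.6], [0, 0, 0, 0, 0, 0, 0.6], [0, 0, 0, 0, 0, 0, 0.6], [0, 0, 0, 0, 0, 0, 0.6], [0, 0, -0.3, 0, 0, 0, 0.6], [0, 0, -0.5, 0, 0, 0, 0.6], [0, 0, -0.6, 0, 0, 0, 0.6], [0, 0, -0.6, 0, 0, 0, 0.6], [0, 0, -0.6, 0, 0, 0, 0.6], [0, 0, -0.6, 0, 0, 0, 0.6], [0, 0, 0, 0, 0, 0, 0.6]]'; python3 look.py w9; sed -i 's/(511,149),25/(423,165),25/' meas.py; python3 meas.py w9
```

```text
clock: 22.3
tcp_pos: [422.5, 167.0, 238.5]
ee_rot: [-3.138, 0.003, -1.917]
contact_force: [0.2, -1.1, -1.3]
opening: 0.603
grip_force: 0.0
22.3 [422.5 167.  238.5] [-3.138e+00  3.000e-03 -1.917e+00] [-0.13  0.51 -0.52  1.84  0.33  0.87  1.99] [399. 103. 411.]
w9 tab 476 top [84.8 86.2] [458.5  59.2] [12.  20.9] 80.2 px 216.0 90.0
w9 tab 113 top [68.4 76.3] [454.8  63. ] [17.4  9.5] 34.3 px 229.0 93.0
w9 griptop 1043 top [148.2 149.3] [424.5 165. ] [22.7 23.4] 72.0 px 307.0 227.0
```

View pics/w9.png

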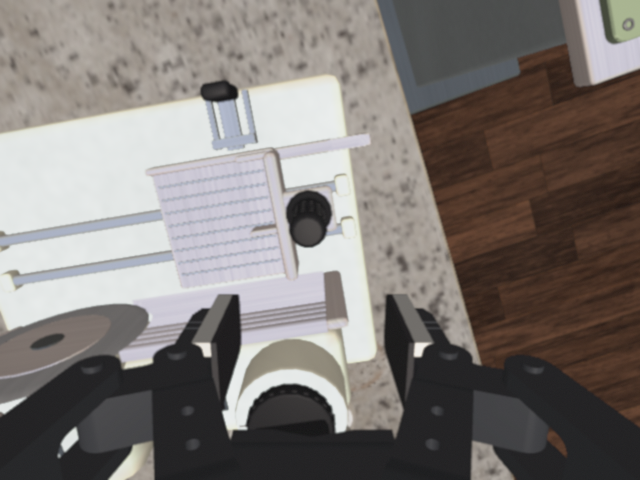

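The picture shows the carriage at its near stop, with the grip at (307,227). It moved 89 mm, the tab at (216,90) is still out, and the robot is clear of everything.

```bash
python3 -c "
from workcell import manip;print(manip.finish_job())"
```

```text
the job is handed in; nothing more can be done
None
```

I turned the dial to its closed stop, pulled the lock tab fully out (about 16.5 mm), drew the carriage to its near stop (about 89 mm), and handed the job in at about 22 s without going near the blade or the things round the slicer.

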